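# Load a test cartridge under the analyser's leaf springs and start the run

## Task

Load the test cartridge (the one with the teal thumb hollow, already lying in the channel of the PCR analyser) and start the run: with a fingertip in the thumb hollow press the cartridge firmly down on its sprung heater bed and, keeping it pressed down, slide it under the two leaf springs and into the slot until it is fully home against the stop. Then press the green start button all the way in and take the hand clear. Only push the cartridge, never lift or tip it, do not press start before the cartridge is home, and leave the other things on the bench where they are.

Things in the scene. Friction and masses are not known exactly. Their poses are not given: they have to be found in the camera images.
- analyser: Cream bench-top cartridge PCR analyser, fixed: 130 mm wide (x), 306 mm long (y from -156 to +150 mm), origin at bench level (z = 0), z up. An open-topped channel, 67 mm wide, runs along y on its centre line between walls 46 mm high; the head, 92 mm high and full width, covers it from y = +40 to +150 mm. The cartridge is loaded towards +y.
- slot_mouth (a point): Middle of the slot's lintel in the head's face: y = +40 mm of the analyser, 48.5 mm above the bench. The cartridge's top must be below it to enter.
- leaf_low_a (a point): Middle of the underside line of one steel leaf spring, 12 mm wide, which reaches from the head's face over the channel at x = -20 mm. Empty, this lowest line is 41.5 mm above the bench at y = +10 mm; from it an entry lip turns up to 49 mm at y = -3 mm. The leaf hinges up as the cartridge slides under and drags on its top: about 2.5 N at first, 5 to 6 N with the cartridge under it.
- leaf_low_b (a point): The same for the second leaf spring, at x = +20 mm of the analyser.
- slot_stop (a point): Point on the end stop inside the slot, on the centre line at y = +75 mm of the analyser, 36 mm above the bench. The cartridge's front face rests against this stop when fully home.
- bed (a joint): Sprung metal heater bed, the channel's floor; travels straight down, no tilt. 0 = up (top 36 mm above the bench), 0.008 m = bottomed. Takes 6 N to start, 14 N to bottom. Up, the cartridge's top is at 52 mm and its nose butts on leaf lips and lintel: press it down 5 mm or more to go under. Once under, the leaves hold it about 6 mm down.
- cartridge: Cartridge to load: white block 64 (x) x 116 (y) x 16 mm, about 90 g, loose on the bed, its y along the analyser's; origin at the centre of its underside. Its rear 34 mm is a teal thumb hollow 5 mm deep, 56 mm wide between cheeks, open to the rear; the hollow's front wall, at y = -24 mm, is the face to push on. At the start the nose is 5 to 25 mm short of the leaf lips, 83 to 103 mm from the stop.
- thumb (a point): Centre of the floor of the thumb hollow: on the cartridge's centre line, 17 mm behind the hollow's front wall, 11 mm above the underside.
- nose (a point): Middle of the cartridge's front face, 58 mm ahead (+y) of its origin, 8 mm above its underside; the upper front edge is rounded, 3 mm radius.
- start (a joint): Green round start button, 24 mm diameter, on top of the analyser's head, pressed straight down: 0 = out, 0.005 m = fully in; springs back. About 5 N.
- start_top (a point): Centre of the start button's top face; out, it is 113 mm above the bench at x = -30 mm, y = +68 mm of the analyser. It moves down with the button.
- spare_cartridge: Bystander: a loose spare cartridge of the same size with a pink hollow, flat on the bench on the far (+x) side of the analyser. Origin at the centre of its underside.
- tube_rack: Bystander: red rack with small white tubes, 85 x 125 x 35 mm, loose. Origin under its middle.
- tip_box: Bystander: pipette-tip box, grey with a blue lid, 88 x 125 x 71 mm, loose. Origin under its middle.
- spray_bottle: Bystander: white spray bottle, 58 mm diameter, 185 mm tall, loose. Origin under its middle.
- wash_bottle: Bystander: white wash bottle with a red bent spout, 58 mm diameter, 198 mm tall, loose. Origin under its middle.
- marker: Bystander: blue marker pen with a black cap, 130 mm long (its y), 13 mm thick, lying on the bench on the robot's side of the analyser. Origin under its middle.
- pipette: Bystander: white pipette with a yellow plunger lying on the bench, 241 mm long along its x (from -136 to +105 mm), 34 mm high. Origin under the shaft's root.

How it is judged:
By the outcome, as a careful person would: the job done as asked, in the order asked, and still so for the second after the job is handed in, with the robot touching nothing.
It also fails if it takes over 43 s, if anything falls off the work surface, if the arm or the gripper's body presses on something with over 40 N, if the wrist force passes 120 N, or if a joint passes its speed limit or range.

## Robot

A 6-joint arm with a two-finger parallel gripper is mounted at the origin on the work surface. World frame = base frame: x ahead of the robot, y to its left, z up, the work surface at z = 0. Lengths are in m, angles in rad, forces in N, time in s.
With the tool pointing down it reaches from about 0.275 to 0.725 m from the base axis. Payload 15.9 kg.
Tool frame: the origin (TCP) lies at the very end of the fingers, on their centre line; the grasp point (between the pads) lies 19 mm behind it (robot.grasp_offset is the distance from the TCP to the grasp point, in m); z points along the fingers, y is the direction in which the jaws open and shut (so a half turn about z gives the same grasp; the last joint's range is limited). The gripper opens to 85 mm and grips with 20 to 120 N. Pads are 22 mm wide; open, the fingers measure 114 mm over their backs; the gripper's body (76 mm by 85 mm) begins 54 mm behind the grasp point. The pads swing forward as they close: fully open they stand 13 mm farther back than shut.
Start: joints at [1.109, 0.213, -0.034, 1.323, 0, 1.571], TCP at [0.223, 0.448, 0.231] pointing down, gripper open.
Joint ranges: [-2.98, 2.98], [-0.74, 1.72], [-1.14, 1.35], [-2.1, 2.04], [-1.57, 1.44], [-3.14, 3.14]. Speed limits (rad/s): [1.89, 1.89, 2.39, 2.57, 3.14, 3.14].

## Interface

Orientations are given as [roll, pitch, yaw] about the fixed x, y, z axes, in that order (R = Rz(yaw) Ry(pitch) Rx(roll)).
In Python, from bench import robot, imaging, order gives the robot as it stands.
- The arm moves only by the tool send_rows, never from a script. Its argument "steps" is a list of rows, each a list of 5 numbers: the shift along the tool's x, y, z in mm, then the turn about the tool's z in rad, then the opening, from 0 (shut) to 1 (fully open). In form: [[x, y, z, spin, grip], ...]. A call has 1 to 10 rows; each row is the pose to reach, as a shift and turn from the pose commanded when the call began, along the tool's axes at that moment; what a row does not reach only later rows make up. A row lasts 1/12 s, in which the tool goes at most 41.7 mm and 7.16 degrees, less where a joint would pass 70% of its speed; a pose out of reach is approached as far as the arm can. A call with a gripper value outside its range is refused whole. The fingers move at their own pace and stop on an object; "grip_force" is the grip in N (left out, the last holds). Time passes only in rows, so rows that repeat a pose let the fingers close. It gives the time, the measured TCP pose, the force and the opening at its end, in the units of the state.
- robot.read_state(): the state, without advancing time (a new reading comes with each control period).
- imaging.read_camera(name): name is "side" or "top" or "wrist"; returns a dict with "image" (480x640x3 uint8, blue, green, red), "depth" (480x640 float32, m along the optical axis (not along the pixel's ray), 0 where there is no reading), "fx", "fy", "cx", "cy" (pixels), "R" (3x3) and "t" (3): a world point X has camera coordinates R X + t. Camera axes: x right, y down, z forward; pixel columns grow to the right and rows downward; lengths in m; the calibration is good to about 2 mm. A picture is of the moment at which its call begins.
- order.finish_job(): hands the job in, once; it reports no verdict.
The state is a dict: "t": time; "joint_pos": joint angles; "qvel": joint speeds; "joint_torque": joint torques, N m; "tool_pos": TCP position; "tool_rot": TCP orientation; "force": force on the tool from outside, world axes, zero at the start; "moment": the same for the moment, N m; "finger_gap": finger opening in m.
Only numpy, scipy, OpenCV 4.12 (cv2) and the standard library are available. Lean on these libraries where they do the work, as an engineer would, in place of code of your own. Each camera call takes 0.05 s, during which the arm holds its last target. There are 200 camera calls.

## Working session

There is one attempt and no reset: what is moved stays moved. The work goes in short steps, Python scripts to look and compute and a tool call to move; the robot and the scene stay as the last step left them, time stands still between calls to the robot, and variables do not carry over. Pictures are saved under pics/ and viewed, about 8 in all and at most 12, crops included, and the job is handed in when it is done.

Besides the shell and the picture viewer there is one more tool, called after "Request:" as name(argument=value, ...) on one line, values as JSON. send_rows: Moves the arm, as the interface text tells. Its arguments: {"type":"object","properties":{"steps":{"type":"array"},"grip_force":{"type":"number"}},"required":["steps"]}

```bash
mkdir -p pics; ls
python3 - <<'E'
from bench import robot, imaging, order
import cv2,numpy as np
s=robot.read_state(); print({k:np.round(v,3).tolist() for k,v in s.items()})
for n in("top","side"):
    c=imaging.read_camera(n); cv2.imwrite(f"pics/{n}0.png",c["image"]); np.savez(f"{n}0.npz",**c)
    print(n,c["fx"],c["cx"],c["cy"],np.round(c["R"],3).tolist(),np.round(c["t"],3))
E
```

```text
pics
{'t': 0.0, 'joint_pos': [1.109, 0.213, -0.035, 1.324, -0.0, 1.571], 'qvel': [0.0, 0.001, -0.0, 0.0, 0.002, 0.001], 'joint_torque': [0.0, -68.617, 48.712, 0.017, 0.0, 0.0], 'tool_pos': [0.223, 0.447, 0.231], 'tool_rot': [-3.14, 0.0, 2.68], 'force': [-0.088, 0.386, 0.35], 'moment': [0.041, 0.022, 0.017], 'finger_gap': 0.086}
top 447.0424000581141 310.18074840296896 239.5018257422037 [[-0.018, -1.0, 0.015], [-0.994, 0.016, -0.104], [0.103, -0.016, -0.995]] [-0.005  0.599  0.983]
side 491.81370102249855 320.7871124032107 242.3137555216247 [[0.989, -0.148, -0.013], [-0.095, -0.559, -0.824], [0.114, 0.816, -0.566]] [-0.608  0.122  1.05 ]
```

View pics/top0.png

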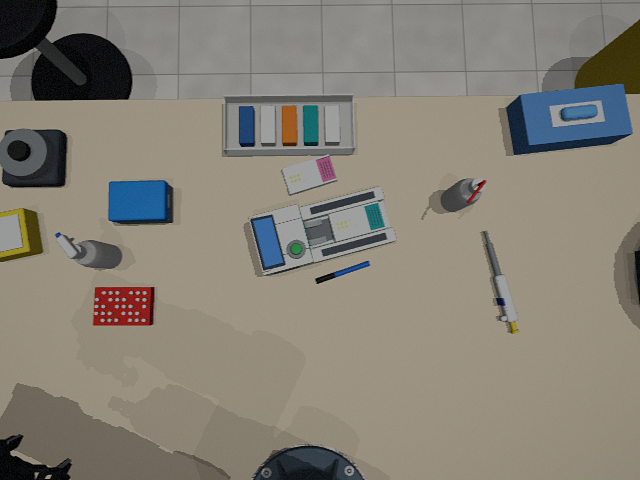

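View pics/side0.png

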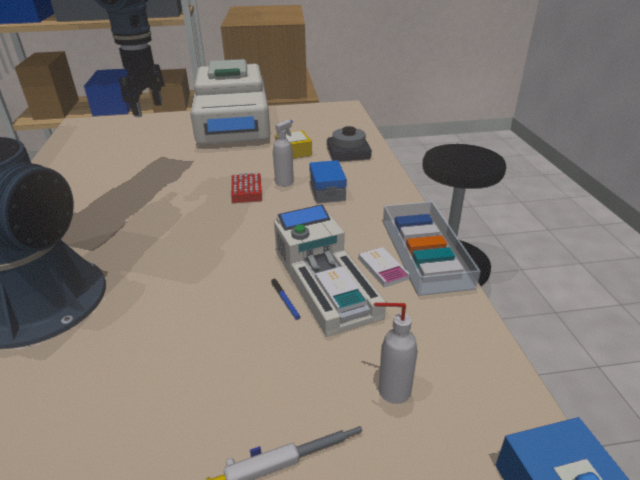

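The top view shows the analyser around (320,232) with its head to the left (+y world). The teal hollow is at about (375,217), the green button at (296,249) and the marker at (343,272). The side view agrees: button (300,231), hollow (349,298). Next I'll measure these.

```bash
cat > h.py <<'E'
import numpy as np,cv2
def ray(c,uv,z):
    d=np.c_[(uv[:,0]-c["cx"])/c["fx"],(uv[:,1]-c["cy"])/c["fy"],np.ones(len(uv))]@c["R"]
    o=-c["R"].T@c["t"]
    return o+d*((z-o[2])/d[:,2])[:,None]
def mask(c,lo,hi,box):
    m=cv2.inRange(cv2.cvtColor(c["image"],cv2.COLOR_BGR2HSV),lo,hi); k=np.zeros_like(m); x0,y0,x1,y1=box
    k[y0:y1,x0:x1]=m[y0:y1,x0:x1]; n,l,st,ce=cv2.connectedComponentsWithStats(k)
    i=1+np.argmax(st[1:,4]); return (l==i),ce[i],st[i,4]
E
python3 - <<'E'
from h import *
T=np.load("top0.npz");S=np.load("side0.npz")
for c,n,bt,bg,bs in((T,"top",(355,195,400,240),(280,235,310,262),(240,180,400,275)),(S,"side",(325,283,372,312),(288,222,312,240),(270,200,385,330))):
    m,ce,a=mask(c,(75,80,40),(100,255,255),bt)
    v,u=np.nonzero(m); P=ray(c,np.c_[u,v].astype(float),.047)
    r=cv2.minAreaRect((P[:,:2]*1000).astype(np.float32))
    print(n,"teal",a,np.round(P.mean(0),4),r)
    m,ce,a=mask(c,(45,80,40),(75,255,255),bg)
    v,u=np.nonzero(m); P=ray(c,np.c_[u,v].astype(float),.113); print(" green",a,ce,np.round(P.mean(0),4),np.ptp(P,axis=0))
    # dark wall strips
    k=cv2.inRange(cv2.cvtColor(c["image"],cv2.COLOR_BGR2HSV),(0,0,0),(180,120,75));kk=np.zeros_like(k);x0,y0,x1,y1=bs;kk[y0:y1,x0:x1]=k[y0:y1,x0:x1]
    nn,l,st,cc=cv2.connectedComponentsWithStats(kk)
    for i in range(1,nn):
        if st[i,4]>100:
            v,u=np.nonzero(l==i);P=ray(c,np.c_[u,v].astype(float),.046); r=cv2.minAreaRect((P[:,:2]*1000).astype(np.float32)); print(" dark",st[i],np.round(r[0],1),np.round(r[1],1),round(r[2],2))
for c,b,f,nm in((T,(235,175,410,290),4.5,"t"),):
    x0,y0,x1,y1=b; cv2.imwrite("pics/crop_t.png",cv2.resize(c["image"][y0:y1,x0:x1],None,fx=f,fy=f,interpolation=cv2.INTER_CUBIC))
E
```

```text
top teal 349 [ 0.6477 -0.159   0.047 ] ((647.7994384765625, -158.96939086914062), (55.56230163574219, 31.818235397338867), 14.119109153747559)
 green 98 [295.80612245 248.19387755] [0.5728 0.0167 0.113 ] [0.0209985  0.02089787 0.        ]
 dark [310 192  65  22 420] [680.5 -88.3] [ 15.2 147.3] 13.94
 dark [251 215  34  55 232] [594.2  79.8] [118.8  51.6] 13.62
 dark [322 233  64  23 428] [ 585.4 -111.7] [ 15. 146.] 14.26
side teal 332 [ 0.6478 -0.157   0.047 ] ((647.7666015625, -156.63682556152344), (52.88933563232422, 36.752506256103516), 14.095189094543457)
 green 66 [299.60606061 228.18181818] [0.5719 0.0102 0.113 ] [2.05267991e-02 2.90522313e-02 2.22044605e-16]
 dark [342 257  34  40 233] [680.5 -87.8] [ 11.7 142.7] 14.18
 dark [300 268  31  43 258] [ 585.  -111.9] [ 12.1 144.4] 14.82
```

View pics/crop_t.png

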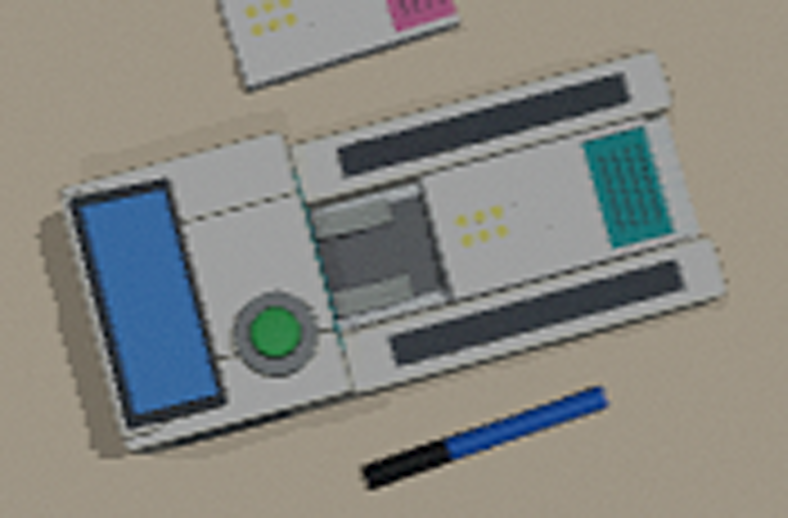

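Request:
send_rows(steps=[[-30,-16,0,0,0],[-62,-34,0,0,0],[-95,-52,0,0,0],[-128,-70,0,0,0],[-161,-88,0,0,0],[-194,-106,0,0,0],[-227,-124,0,0,0],[-260,-142,0,0,0],[-293,-159,0,0,0],[-325,-176,0,0,0]])

```text
t: 0.93
tool_pos: [0.436, 0.1433, 0.2312]
tool_rot: [-3.142, -0.0, 2.68]
force: [-0.7, 0.6, 0.2]
finger_gap: -0.0001
```

Request:
send_rows(steps=[[-33,-18,0,0.08,0],[-66,-36,0,0.17,0],[-99,-54,0,0.26,0],[-132,-72,0,0.35,0],[-165,-90,0,0.44,0],[-198,-108,0,0.53,0],[-231,-126,0,0.62,0],[-264,-144,0,0.71,0],[-296,-162,0,0.8,0],[-324,-176,0,0.863,0]])

```text
t: 1.77
tool_pos: [0.6475, -0.1591, 0.2306]
tool_rot: [-3.141, -0.0, 1.811]
force: [0.9, 0.5, -0.8]
finger_gap: 0.0001
```

Run:
```python
from bench import robot, imaging
import numpy as np,cv2
s=robot.read_state(); print({k:np.round(s[k],4).tolist() for k in("t","tool_pos","tool_rot","force","finger_gap","joint_pos")})
c=imaging.read_camera("wrist"); cv2.imwrite("pics/w1.png",c["image"]); np.savez("w1.npz",**c)
```

```text
{'t': 1.7667, 'tool_pos': [0.6475, -0.1591, 0.2306], 'tool_rot': [-3.1409, -0.0002, 1.8109], 'force': [0.9299, 0.5068, -0.7568], 'finger_gap': 0.0001, 'joint_pos': [-0.2408, 0.5899, 0.5197, 1.5013, -0.0002, 1.0899]}
```

View pics/w1.png

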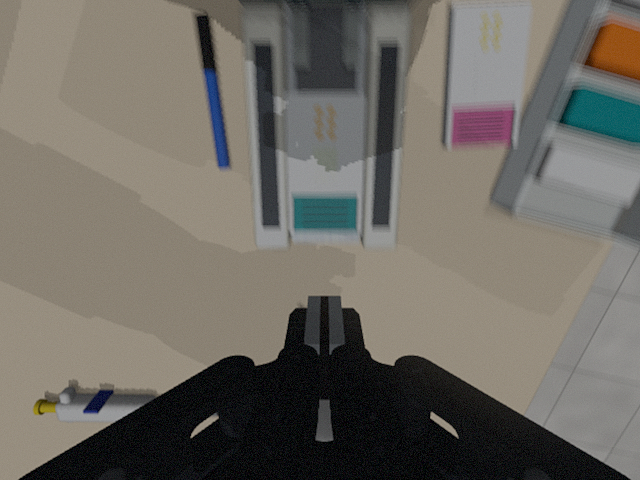

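The wrist view shows the closed fingertips at (325,300), the hollow at (325,213) and the channel aligned with the image. I'll cross-check the hollow's position from this view.

Run:
```python
from h import *
from bench import robot
W=np.load("w1.npz")
m,ce,a=mask(W,(75,80,40),(100,255,255),(280,180,370,245))
v,u=np.nonzero(m);P=ray(W,np.c_[u,v].astype(float),.047);r=cv2.minAreaRect((P[:,:2]*1000).astype(np.float32));print(a,np.round(P.mean(0),4),r)
k=cv2.inRange(cv2.cvtColor(W["image"],cv2.COLOR_BGR2HSV),(0,0,0),(180,140,85));k[:, :240]=0;k[:,410:]=0;k[245:]=0
n,l,st,cc=cv2.connectedComponentsWithStats(k)
for i in range(1,n):
    if st[i,4]>400:
        v,u=np.nonzero(l==i);Q=ray(W,np.c_[u,v].astype(float),.046);q=cv2.minAreaRect((Q[:,:2]*1000).astype(np.float32));print(st[i],np.round(q[0],1),np.round(q[1],1),round(q[2],2))
s=robot.read_state();y=s["tool_rot"][2];p=np.array(s["tool_pos"])*1000
for nm,T in(("wrist",P.mean(0)*1000),("top/side",np.array([647.7,-158.2,47]))):
    d=T-p; print(nm,"thumb in tool axes",np.round([d[0]*np.cos(y)+d[1]*np.sin(y),d[0]*np.sin(y)-d[1]*np.cos(y),-d[2]],1))
```

```text
1873 [ 0.6482 -0.1623  0.047 ] ((648.4140014648438, -163.1141357421875), (54.6087760925293, 28.303985595703125), 13.755250930786133)
[ 240    0  170   92 6997] [616.8 -33.6] [127.4  63.8] 13.74
[ 252   41   27  185 3112] [ 586.2 -113. ] [ 16.5 148.3] 13.64
[ 372   43   27  182 3252] [682.  -89.9] [ 16.4 145.9] 13.71
wrist thumb in tool axes [  0.7  -0.9 181.9]
top/side thumb in tool axes [  4.7  -0.5 181.9]
```

Request:
send_rows(steps=[[1,-1,20,0,0],[2,-1,45,0,0],[2,-1,70,0,0],[2,-1,95,0,0],[2,-1,118,0,0],[2,-1,138,0,0],[2,-1,154,0,0],[2,-1,165,0,0],[2,-1,172,0,0],[2,-1,172,0,0]])

```text
t: 2.65
tool_pos: [0.6448, -0.1548, 0.058]
tool_rot: [-3.14, -0.001, 1.817]
force: [-0.4, 0.5, -0.1]
finger_gap: 0.0004
```

Run:
```python
from bench import robot, imaging
import numpy as np,cv2
s=robot.read_state(); print({k:np.round(s[k],4).tolist() for k in("t","tool_pos","tool_rot","force","qvel")})
c=imaging.read_camera("wrist"); np.savez("w2.npz",**c)
d=imaging.read_camera("side"); a=cv2.resize(d["image"][190:340,260:400],None,fx=3.2,fy=3.2)
b=c["image"]; cv2.imwrite("pics/w2.png",np.hstack([cv2.resize(b[100:460,120:520],None,fx=.875,fy=480/360),a])[:, :800])
```

```text
{'t': 2.65, 'tool_pos': [0.6448, -0.1548, 0.058], 'tool_rot': [-3.1398, -0.001, 1.8168], 'force': [-0.3852, 0.4955, -0.1332], 'qvel': [0.0006, -0.0188, 0.0365, 0.0323, 0.0006, -0.0002]}
```

View pics/w2.png

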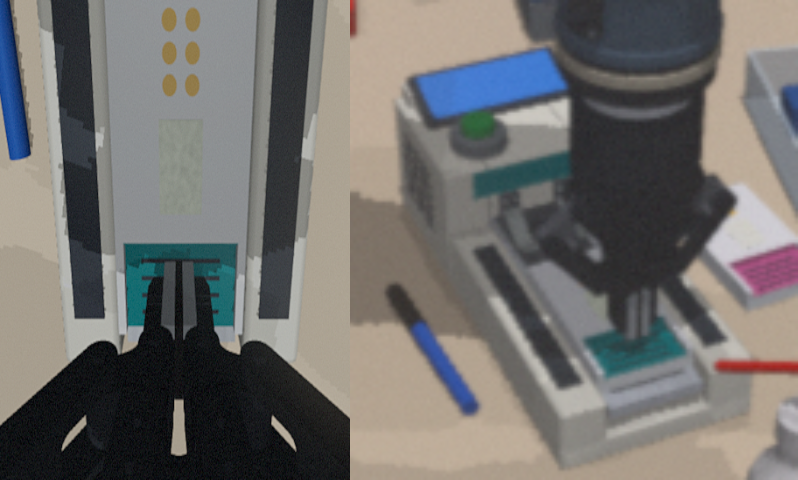

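The fingertips sit centred over the hollow, with about 5 mm to its front wall (crop y 243 for the wall, 262 for the tips). Now I'll press down.

Request:
send_rows(steps=[[0,0,4,0,0],[0,0,8,0,0],[0,0,11,0,0],[0,0,13,0,0],[0,0,15,0,0],[0,0,16,0,0],[0,0,17,0,0],[0,0,17,0,0]])

```text
t: 3.42
tool_pos: [0.6456, -0.155, 0.0429]
tool_rot: [3.141, 0.0, 1.817]
force: [-3.9, 0.7, 10.6]
finger_gap: -0.0002
```

Request:
send_rows(steps=[[0,0,1,0,0],[0,0,2,0,0],[0,0,3,0,0],[0,0,4,0,0],[0,0,4,0,0],[0,0,4,0,0]])

```text
t: 3.92
tool_pos: [0.6458, -0.155, 0.0393]
tool_rot: [3.141, 0.0, 1.817]
force: [-6.0, 1.3, 13.0]
finger_gap: -0.0
```

Request:
send_rows(steps=[[1,0,0,0,0],[3,-1,0,0,0],[5,-1,0,0,0],[7,-1,0,0,0],[9,-1,0,0,0],[11,-1,0,0,0],[13,-1,0,0,0],[15,-1,0,0,0],[15,-1,0,0,0]])

```text
t: 4.67
tool_pos: [0.6423, -0.1413, 0.04]
tool_rot: [3.139, 0.002, 1.817]
force: [0.3, -2.0, 12.7]
finger_gap: 0.0001
```

```bash
cat > look.py <<'E'
import sys; from h import *
from bench import robot, imaging
s=robot.read_state(); p=np.array(s["tool_pos"])*1000
O=np.array([618.5,-42.]); th=.246; X=np.array([np.cos(th),np.sin(th)]);Y=np.array([-X[1],X[0]])
d=p[:2]-O; f=np.array(s["force"]); print("t",round(s["t"],2),"tool in analyser",np.round([d@X,d@Y,p[2]],1),"force xyz",np.round([f[:2]@X,f[:2]@Y,f[2]],1))
w=imaging.read_camera("wrist")["image"];c=imaging.read_camera("side")["image"]
cv2.imwrite(sys.argv[1],np.hstack([cv2.resize(w[60:420,120:520],(400,480)),cv2.resize(c[190:340,260:385],(400,480))]))
E
python3 look.py pics/p1.png
```

```text
t 4.67 tool in analyser [  -1.1 -102.1   40. ] force xyz [-0.2 -2.  12.7]
```

View pics/p1.png

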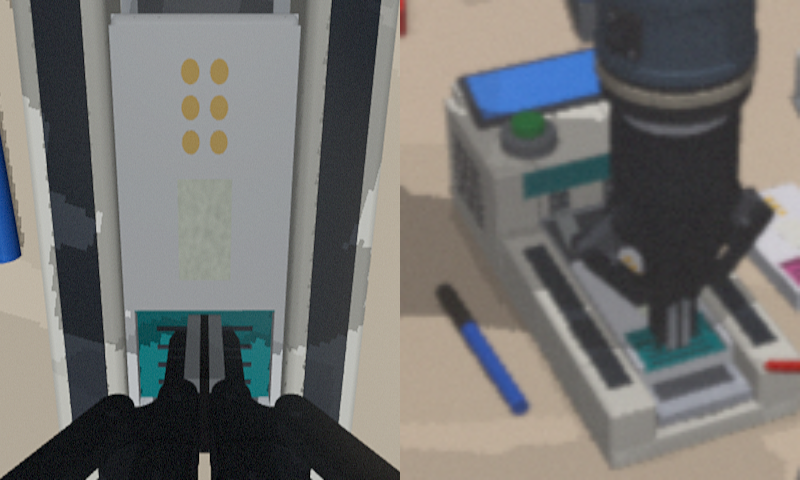

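Cartridge held about 7 mm down at 12.7 N. The tips are at the hollow's front wall, and the nose is short of the leaves. I'll keep sliding.

Request:
send_rows(steps=[[2,0,0.5,0,0],[4,0,0.5,0,0],[6,0,0.5,0,0],[8,0,0.5,0,0],[10,0,0.5,0,0],[12,0,0.5,0,0],[14,0,0.5,0,0],[16,0,0.5,0,0],[18,0,0.5,0,0],[20,0,0.5,0,0]])

```text
t: 5.6
tool_pos: [0.6375, -0.1231, 0.0391]
tool_rot: [3.139, 0.004, 1.816]
force: [4.8, -14.5, 4.4]
finger_gap: -0.0
```

Request:
send_rows(steps=[[2,0,0,0,0],[4,0,0,0,0],[6,0,0,0,0],[8,0,0,0,0],[10,0,0,0,0],[12,0,0,0,0],[12,0,0,0,0]])

```text
t: 6.18
tool_pos: [0.6343, -0.1111, 0.039]
tool_rot: [3.139, 0.003, 1.816]
force: [2.5, -9.5, 8.3]
finger_gap: 0.0001
```

```bash
python3 look.py pics/p2.png
```

```text
t 6.18 tool in analyser [ -1.5 -70.8  39. ] force xyz [ 0.1 -9.8  8.3]
```

View pics/p2.png

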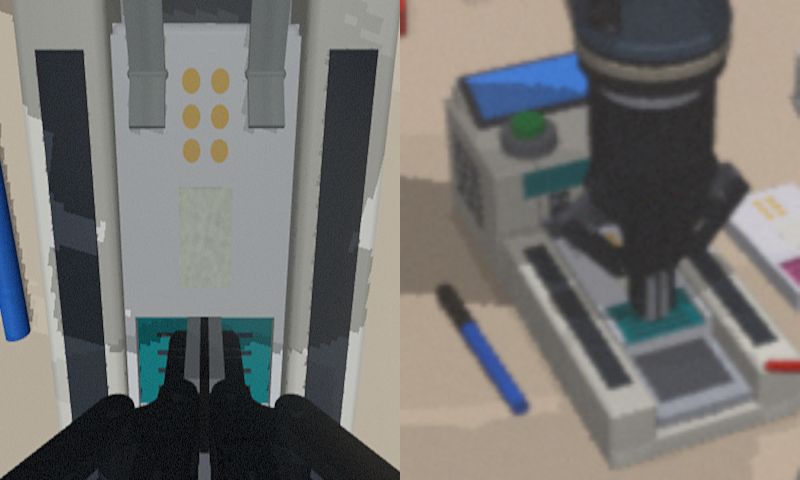

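The cartridge is under both leaves (crop y about 25–128), level, and about 8 mm down. About 53 mm remains to the stop.

Request:
send_rows(steps=[[2,0,0.5,0,0],[4,0,0.5,0,0],[6,0,0.5,0,0],[8,0,0.5,0,0],[10,0,0.5,0,0],[12,0,0.5,0,0],[14,0,0.5,0,0],[16,0,0.5,0,0],[18,0,0.5,0,0],[20,0,0.5,0,0]])

```text
t: 7.12
tool_pos: [0.6301, -0.0923, 0.039]
tool_rot: [3.138, 0.005, 1.815]
force: [3.1, -13.6, 11.1]
finger_gap: -0.0002
```

Request:
send_rows(steps=[[2,0,0,0,0],[4,0,0,0,0],[6,0,0,0,0],[8,0,0,0,0],[10,0,0,0,0],[12,0,0,0,0],[14,0,0,0,0],[16,0,0,0,0],[18,0,0,0,0],[20,0,0,0,0]])

```text
t: 7.95
tool_pos: [0.6252, -0.0728, 0.039]
tool_rot: [3.138, 0.005, 1.815]
force: [3.4, -12.3, 11.7]
finger_gap: 0.0
```

Request:
send_rows(steps=[[1,0,0,0,0],[2,0,0,0,0],[3,0,0,0,0],[4,0,0,0,0],[5,0,0,0,0],[6,0,0,0,0],[6,0,0,0,0]])

```text
t: 8.53
tool_pos: [0.6237, -0.0666, 0.039]
tool_rot: [3.138, 0.004, 1.816]
force: [2.3, -10.0, 12.2]
finger_gap: -0.0
```

Request:
send_rows(steps=[[1,0,0,0,0],[2,0,0,0,0],[3,0,0,0,0],[4,0,0,0,0],[5,0,0,0,0],[5,0,0,0,0]])

```text
t: 9.03
tool_pos: [0.6225, -0.0617, 0.039]
tool_rot: [3.138, 0.004, 1.816]
force: [2.3, -10.5, 12.7]
finger_gap: -0.0
```

Request:
send_rows(steps=[[1,0,0,0,0],[2,0,0,0,0],[3,0,0,0,0],[3,0,0,0,0]])

```text
t: 9.37
tool_pos: [0.6218, -0.059, 0.039]
tool_rot: [3.138, 0.004, 1.816]
force: [3.1, -12.0, 13.8]
finger_gap: -0.0001
```

Request:
send_rows(steps=[[1,0,0,0,0],[2,0,0,0,0],[3,0,0,0,0],[3,0,0,0,0]])

```text
t: 9.7
tool_pos: [0.6218, -0.0585, 0.039]
tool_rot: [3.138, 0.009, 1.814]
force: [7.7, -28.3, 7.2]
finger_gap: -0.0002
```

The force jumped from 12 to 29 N with only 0.5 mm of travel, at the expected home position, so the cartridge is against the stop. I'll unload and lift clear.

Request:
send_rows(steps=[[-2,0,-0.5,0,0],[-3.5,0,-1.5,0,0],[-4,0,-3,0,0],[-4.5,0,-5,0,0],[-5,0,-8,0,0],[-6,0,-14,0,0],[-7,0,-28,0,0],[-8,0,-55,0,0],[-10,0,-90,0,0],[-10,0,-130,0,0]])

```text
t: 10.53
tool_pos: [0.6205, -0.064, 0.1679]
tool_rot: [-3.139, -0.001, 1.817]
force: [1.3, 0.0, 0.4]
finger_gap: 0.0002
```

Run:
```python
from h import *
from bench import robot, imaging
s=robot.read_state();print(s["t"],np.round(s["tool_pos"],4),np.round(s["force"],1),s["tool_rot"][2])
O=np.array([618.5,-42.]); th=.246; X=np.array([np.cos(th),np.sin(th)]);Y=np.array([-X[1],X[0]])
for n in("wrist","side","top"):
    c=imaging.read_camera(n); np.savez(n+"3.npz",**c)
    uv=np.array([[0.,0]])
    # predicted home hollow position in the image
    P=np.r_[O+Y*-24,42]/1000; q=c["R"]@P+c["t"]; print(n,"thumb px",c["fx"]*q[0]/q[2]+c["cx"],c["fy"]*q[1]/q[2]+c["cy"])
    k=cv2.inRange(cv2.cvtColor(c["image"],cv2.COLOR_BGR2HSV),(78,80,40),(100,255,255));N,l,st,ce=cv2.connectedComponentsWithStats(k)
    for i in range(1,N):
        if st[i,4]>40:
            v,u=np.nonzero(l==i);Q=ray(c,np.c_[u,v].astype(float),.041)[:,:2]*1000-O
            if abs(Q.mean(0)@X)<30 and abs(Q.mean(0)@Y)<120: print(" ",st[i],"x",np.round(np.percentile(Q@X,[1,99]),1),"y",np.round(np.percentile(Q@Y,[1,99]),1))
w=np.load("wrist3.npz")["image"];c=np.load("side3.npz")["image"]
cv2.imwrite("pics/p3.png",np.hstack([cv2.resize(w,(400,480)),cv2.resize(c[190:340,260:385],(400,480))]))
```

```text
10.5333 [ 0.6205 -0.064   0.1679] [1.3 0.  0.4] 1.8168810346945161
wrist thumb px 329.52981025549457 231.00867340352787
  [250 147 159   4 318] x [-53.9  53.3] y [34.5 35.9]
  [ 290  213   77   43 3226] x [-28.9  26.7] y [-43.3 -10.5]
side thumb px 329.4269870401883 273.027963153211
  [299 236  37  15 249] x [-26.8  66.1] y [ 78.8 103.5]
  [316 266  28  15 265] x [-24.6  26.6] y [-39.7  -3.5]
top thumb px 332.4171224515924 227.4283275892531
```

View pics/p3.png

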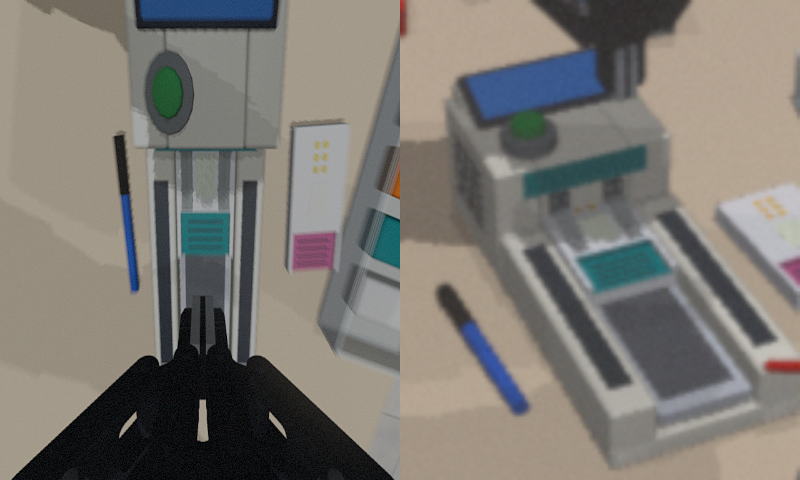

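The side view shows the cartridge in the slot under both leaves, level. The hollow measures y −43…−4 mm across the two views, against −41…−7 expected when home. Next I'll locate the button from here.

Run:
```python
from h import *
from bench import robot
s=robot.read_state();p=np.array(s["tool_pos"])*1000;y=s["tool_rot"][2]
B=[np.array([572.8,16.7,113])]
c=np.load("wrist3.npz");m,ce,a=mask(c,(45,80,40),(75,255,255),(200,60,330,200));v,u=np.nonzero(m)
Q=ray(c,np.c_[u,v].astype(float),.113)*1000;B.append(Q.mean(0));print(a,ce,np.round(Q.mean(0),1),np.round(np.ptp(Q,axis=0),1))
for b in B:
    d=b-p;print(np.round([d[0]*np.cos(y)+d[1]*np.sin(y),d[0]*np.sin(y)-d[1]*np.cos(y),-d[2]],1))
```

```text
1997 [267.74561843  91.96845268] [571.4  17.  113. ] [23.9 23.3  0. ]
[ 90.7 -29.4  58.2]
[ 91.3 -30.6  58.2]
```

Both views put the button at x +91, y −30 in tool axes. I'll move above it.

Request:
send_rows(steps=[[10,-3,0,0,0],[25,-8,0,0,0],[42,-14,0,0,0],[60,-20,0,0,0],[75,-25,0,0,0],[86,-28,0,0,0],[91,-30,0,0,0],[91,-30,12,0,0],[91,-30,24,0,0],[91,-30,24,0,0]])

```text
t: 11.52
tool_pos: [0.5691, 0.0169, 0.1409]
tool_rot: [-3.138, -0.001, 1.817]
force: [0.5, -0.6, 0.4]
finger_gap: 0.0004
```

Request:
send_rows(steps=[[0,0,0,0,0]])

```text
t: 11.6
tool_pos: [0.5698, 0.0168, 0.1427]
tool_rot: [-3.14, -0.0, 1.817]
force: [-0.3, -0.3, 0.2]
finger_gap: 0.0002
```

Request:
send_rows(steps=[[0,2,6,0,0],[0,2,12,0,0],[0,2,18,0,0],[0,2,24,0,0],[0,2,28,0,0],[0,2,30,0,0],[0,2,32,0,0],[0,2,33,0,0],[0,2,34,0,0],[0,2,34,0,0]])

```text
t: 12.43
tool_pos: [0.5722, 0.0174, 0.1094]
tool_rot: [-3.142, 0.0, 1.817]
force: [-4.1, -0.6, 4.4]
finger_gap: 0.0001
```

Request:
send_rows(steps=[[0,0,1,0,0],[0,0,2,0,0],[0,0,3,0,0],[0,0,3,0,0]])

```text
t: 12.77
tool_pos: [0.5725, 0.0174, 0.1077]
tool_rot: [3.14, 0.0, 1.817]
force: [-9.2, -1.6, 23.2]
finger_gap: 0.0002
```

Bottomed: 5.3 mm of travel, and the force is up to 23 N. I'll lift off and clear the hand.

Request:
send_rows(steps=[[0,0,0,0,0],[0,0,0,0,0],[0,0,-3,0,0],[0,0,-8,0,0],[0,0,-20,0,0],[0,0,-45,0,0],[0,0,-75,0,0],[0,0,-105,0,0],[0,0,-130,0,0],[0,0,-130,0,0]])

```text
t: 13.6
tool_pos: [0.5743, 0.0175, 0.2414]
tool_rot: [3.135, 0.001, 1.817]
force: [1.1, -0.0, 0.3]
finger_gap: -0.0003
```

Request:
send_rows(steps=[[0,-20,0,0,0],[0,-50,0,0,0],[0,-80,0,0,0],[0,-110,0,0,0],[0,-140,0,0,0],[0,-170,0,0,0],[0,-190,0,0,0],[0,-200,0,0,0],[0,-200,0,0,0]])

```text
t: 14.35
tool_pos: [0.3773, -0.0316, 0.2366]
tool_rot: [3.141, 0.0, 1.816]
force: [-0.1, 0.8, 0.3]
finger_gap: 0.0002
```

Run:
```python
from h import *
from bench import robot, imaging
s=robot.read_state();print(s["t"],np.round(s["tool_pos"],3),np.round(s["force"],1))
O=np.array([618.5,-42.]); th=.246; X=np.array([np.cos(th),np.sin(th)]);Y=np.array([-X[1],X[0]])
I={}
for n,z in(("top",.041),("side",.041)):
    c=imaging.read_camera(n); I[n]=c["image"]
    k=cv2.inRange(cv2.cvtColor(c["image"],cv2.COLOR_BGR2HSV),(75,80,40),(100,255,255));N,l,st,ce=cv2.connectedComponentsWithStats(k)
    for i in range(1,N):
        if st[i,4]>100:
            v,u=np.nonzero(l==i);Q=ray(c,np.c_[u,v].astype(float),z)[:,:2]*1000-O
            if abs(Q.mean(0)@X)<30 and abs(Q.mean(0)@Y)<60: print(n,"x",np.round(np.percentile(Q@X,[1,99]),1),"y",np.round(np.percentile(Q@Y,[1,99]),1))
cv2.imwrite("pics/end.png",np.hstack([cv2.resize(I["top"][140:340,80:530],(400,480)) if 0 else cv2.resize(I["top"],(400,300)),cv2.resize(I["side"][190:340,260:435],(400,300))]))
```

```text
14.35 [ 0.377 -0.032  0.237] [-0.1  0.8  0.3]
top x [-26.7  27.3] y [-41.6  -7.7]
side x [-24.6  26.6] y [-39.9  -3.5]
```

View pics/end.png

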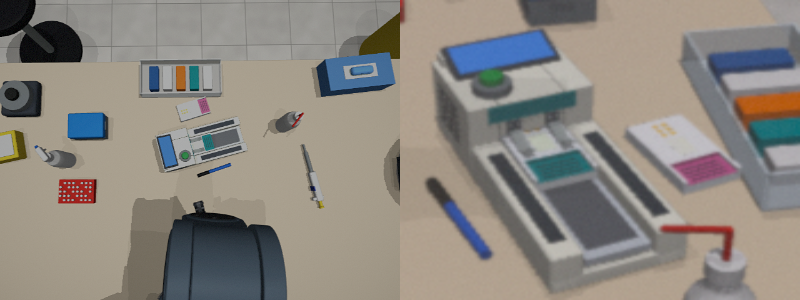

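The top view puts the hollow at y −41.6…−7.7 mm, against −41…−7 expected when home. The other items are where they were, and the hand is clear. Handing in.

```bash
python3 -c "
from bench import order; print(order.finish_job())"
```

```text
the job is handed in; nothing more can be done
None
```

The cartridge is loaded and the run is started; I handed the job in after 14.4 s of the 43 s allowed. No verdict was reported.

- **Loading:** I pressed the cartridge about 7–8 mm down with the closed fingertips in the thumb hollow. I kept it down while sliding it about 95 mm under both leaf springs. At the stop the push force rose from 12 N to 29 N with only 0.5 mm of travel.
- **Start button:** I pressed it only after the cartridge was home. It went down 5.3 mm to its stop, with 23 N at the end. I then lifted the hand and moved it well clear.
- **Last checks:**
  - The final top view puts the hollow at y −41.6 to −7.7 mm, against −41 to −7 mm expected when home.
  - The side view reads about 2–3 mm farther forward (−39.9 to −3.5 mm), close to what the 2 mm calibration and blurred edges allow.
  - By eye in the final pictures, the other bench items have not moved.
  - The force on the tool was about zero at the end.

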